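Push the complete cell module home and shut its gate

ROBOT

A 6-joint arm with a two-finger parallel gripper is mounted at the origin on the work surface. World frame = base frame: x ahead of the robot, y to its left, z up, the work surface at z = 0. Lengths are in mm, angles in rad, forces in N, time in s.
With the tool pointing down it reaches from about 325 to 850 mm from the base axis. Payload 4.4 kg.
Tool frame: the origin (TCP) lies midway between the tips of the shut fingers; the grasp point (between the pads) lies 19 mm behind it; z points along the fingers, y is the direction in which the jaws open and shut (so a half turn about z gives the same grasp; the last joint's range is limited). The gripper opens to 94 mm and grips with 3 to 60 N. Pads are 16 mm wide; open, the fingers measure 119 mm over their backs; the gripper's body (75 mm by 177 mm) begins 78 mm behind the grasp point.
Start: joints at [0.958, 0.207, 1.542, -0, 1.393, -0.15], TCP at [256.721, 514.511, 205.447] pointing down, gripper open.
Joint ranges: [-2.73, 2.73], [-0.86, 2.22], [0.23, 2.46], [-1.11, 4.25], [0.08, 2.63], [-2.82, 2.82]. Speed limits (rad/s): [2.79, 2.79, 3.14, 3.14, 3.14, 3.14].

INTERFACE

Orientations are given as a unit quaternion [w, x, y, z].
In Python, from bench import arm, eyes, regions_of, pinpoint gives the robot as it stands.
- The arm moves only by the tool send_rows, never from a script. Its arguments are lists of equal length, an entry for each row: "linear": the shift along the tool's x, y, z in mm, a list of three; "rotation": the turn, a rotation vector about the tool's x, y, z in degrees, a list of three. A call has 1 to 20 rows; each row is the pose to reach, as a shift and turn from the pose measured when the call began, along the tool's axes at that moment; what a row does not reach only later rows make up. A row lasts 1/12 s, in which the tool goes at most 41.7 mm and 7.16 degrees, less where a joint would pass 70% of its speed; a pose out of reach is approached as far as the arm can. A call with a gripper value outside its range is refused whole. "jaw" is the gripper's target within -1 to 1 (shut at 1, half-way at 0, fully open at -1), set as the call begins (left out, the last holds). The fingers move at their own pace and stop on an object; "force" is the grip in N (left out, the last holds). Time passes only in rows, so rows that repeat a pose let the fingers close. It gives the time, the measured TCP pose, the force and the opening at its end, in the units of the state.
- arm.observe(): the state, without advancing time (a new reading comes with each control period).
- eyes.snapshot(name): name is "scene" or "side" or "wrist"; returns the picture (400x640x3 uint8, blue, green, red); there is no depth.
- eyes.get_calibration(name): a dict with "camera_matrix" (3x3 intrinsics, pixels), "eye" and "orientation" of the camera in the world. Camera axes: x right, y down, z forward; pixel columns grow to the right and rows downward; lengths in mm; the calibration is good to about 2 mm. A picture is of the moment at which its call begins: read the wrist's pose just before it. get_calibration takes no time and is no camera call; for the wrist camera it gives the pose at the moment of the call.
- arm.hand_in(): hands the job in, once; it reports no verdict.
Trained networks look in the newest picture that a camera, given by its name, has taken for a name from the list of things; names that differ only in an ending like _2 or _b are one class to them, and where a whole thing is asked for, a point or a joint stands for the part that bears it (a point fixed in the world has none). Each returns a list of dicts, best first, with "score" (0 to 1); they miss things now and then, are a little off and sometimes report something else, mostly with a low value. They report only what shows in the picture. A call takes as long as a camera call.
- regions_of(camera, thing): "mask" (400x640 bool, what is visible of it) and "box" ([left, top, right, bottom] in pixels, round what is visible of it).
- pinpoint(camera, thing): "xy" ([column, row] in pixels: a listed point, or the origin of a listed thing).
The state is a dict: "time": time; "joints": joint angles; "joint_velocities": joint speeds; "tau": joint torques, N m; "ee_pos": TCP position; "ee_rot": TCP orientation; "force": force on the tool from outside, world axes, zero at the start; "torque": the same for the moment, N m; "grip_width": finger opening in mm.
Only numpy, scipy, OpenCV 4.12 (cv2) and the standard library are available. Lean on these libraries where they do the work, as an engineer would, in place of code of your own. Each camera call takes 0.05 s, during which the arm holds its last target.

TASK

Two cell modules stand part-way out of their docking bays, each with its gate open. With the fingertips, push the complete module (the one with all six cells) fully home against the back of its bay, and only then push that bay's gate fully shut across its front. Nothing is to be lifted or carried; leave the module with the missing cell, its gate and the loose things around as they are.

Things in the scene. Friction and masses are not known exactly. Their poses are not given: they have to be found in the camera images.
- bay_a: bay of the complete module, fixed: black base plate 250 (x) x 140 (y) x 8 mm; back wall, inner face at x = +110; two 8 mm side cheeks from x = -20 to +110, inner faces at y = +-52.5, tops 58 above the bench. Origin: centre of the plate's underside, on the bench. x points into the bay (the way a module is pushed in), y to the side where the gate is hinged, z up.
- module_a: complete module: all six silver cells (31 mm tubes along x), three below, three above. Slides with ordinary friction, 3 to 10 N (0.6 to 0.9 kg). 130 long (x), 100 wide (y), 72 high, loose on the bay's base plate between the cheeks, 2.5 mm play each side. Origin: centre of its underside, 8 above the bench; x points from front to back, z up.
- module_a_front (a point): centre of the outer face of module_a's front plate (flat perforated steel, 100 wide x 72 high), 44 mm above the bench; axes as the module's. Fully home, the module's back touches the bay's back wall and this point is at x = -20 in the bay's frame: the plate is flush with the front ends of the cheeks.
- gate_a (a joint): gate angle of bay_a, rad: 0 = shut (hard stop), the bar straight across the bay's front, along the bay's -y from its hinge, its inner face 6 mm clear of a module that is home; 1.57 = open, pointing out of the bay along its -x. The hinge is stiff: the gate stays where it is left; about 1 N at the tip moves it.
- gate_a_hinge (a point): on the gate's upright hinge axis, 45 mm above the bench, at x = -30, y = +68 in the bay's frame. The gate is a flat steel bar, 135 long from axis to tip, 8 thick (mid-plane through the axis), 25 to 65 above the bench; hinge post 70 tall, 14 thick. Axes turn with the gate: -y along the bar to its tip, +x the side facing the module when shut, -x the outer side, pushed on to shut it.
- gate_a_tip (a point): middle of the gate's free end, 135 mm from its hinge axis, 45 above the bench; axes as at the hinge point
- bay_b: bay of the incomplete module, fixed: black base plate 250 (x) x 140 (y) x 8 mm; back wall, inner face at x = +110; two 8 mm side cheeks from x = -20 to +110, inner faces at y = +-52.5, tops 58 above the bench. Origin: centre of the plate's underside, on the bench. x points into the bay (the way a module is pushed in), y to the side where the gate is hinged, z up.
- module_b: incomplete module: the middle cell of its upper row is missing, so a gap shows from above. Leave it alone. 130 long (x), 100 wide (y), 72 high, loose on the bay's base plate between the cheeks, 2.5 mm play each side. Origin: centre of its underside, 8 above the bench; x points from front to back, z up.
- module_b_front (a point): centre of the outer face of module_b's front plate (flat perforated steel, 100 wide x 72 high), 44 mm above the bench; axes as the module's. Fully home, the module's back touches the bay's back wall and this point is at x = -20 in the bay's frame: the plate is flush with the front ends of the cheeks.
- gate_b (a joint): gate angle of bay_b, rad: 0 = shut (hard stop), the bar straight across the bay's front, along the bay's -y from its hinge, its inner face 6 mm clear of a module that is home; 1.57 = open, pointing out of the bay along its -x. The hinge is stiff: the gate stays where it is left; about 1 N at the tip moves it.
- gate_b_hinge (a point): on the gate's upright hinge axis, 45 mm above the bench, at x = -30, y = +68 in the bay's frame. The gate is a flat steel bar, 135 long from axis to tip, 8 thick (mid-plane through the axis), 25 to 65 above the bench; hinge post 70 tall, 14 thick. Axes turn with the gate: -y along the bar to its tip, +x the side facing the module when shut, -x the outer side, pushed on to shut it.
- gate_b_tip (a point): middle of the gate's free end, 135 mm from its hinge axis, 45 above the bench; axes as at the hinge point
- spare_cell: bystander: spare silver cell standing upright, 31 mm thick, 122 tall; origin: centre of its underside
- screwdriver: bystander: screwdriver about 170 mm long lying on the bench; origin under its middle, x along it
- nut_tray: bystander: grey open tray 80 x 60 x 25 mm; origin: centre of its underside

How it is judged (in metres and radians):
On the way, in this order (a step that is already met when the one before it is completed fails the run):
1. the complete module is home, its gate still open (x of module_a_front in the frame of bay_a above -0.024 m and value of joint gate_a above 1 rad), for 0.2 s.
2. its gate is shut (value of joint gate_a below 0.08 rad and x of module_a_front in the frame of bay_a above -0.024 m), for 0.2 s.
At the end, for the whole second after the job is handed in: The complete module is within 4 mm of fully home, level on its base plate and at rest; its gate is within 0.08 rad of shut; the incomplete module and its gate are where they were (15 mm; gate open more than 1.2 rad) (all of step 2 and z of module_a_front in the frame of bay_a below 0.049 m and angle between module_a_front's own z axis and vertical below 0.05 rad and linear speed of module_a below 0.01 m/s and value of joint gate_b above 1.2 rad and distance of module_b_front from where it was at the start of the episode below 0.015 m); the robot touches nothing.
It fails at once if the complete module is lifted (10 mm) or tipped (0.2 rad) (z of module_a_front in the frame of bay_a above 0.054 m or angle between module_a_front's own z axis and vertical above 0.2 rad).
It fails at once if the gate is swung towards shut before the module is home (value of joint gate_a below 0.9 rad and x of module_a_front in the frame of bay_a below -0.028 m).
It fails at once if the incomplete module is moved by 15 mm (distance of module_b_front from where it was at the start of the episode above 0.015 m).
It fails at once if the incomplete module's gate tip is moved by 25 mm (distance of gate_b_tip from where it was at the start of the episode above 0.025 m).
It fails at once if a bystander is moved by 20 mm (distance of any of spare_cell, screwdriver, nut_tray from where it was at the start of the episode above 0.02 m).
It also fails if it takes over 48 s, if anything falls off the work surface, if the arm or the gripper's body presses on something with over 40 N, if the wrist force passes 120 N, or if a joint passes its speed limit or range.

## Working session

There is one attempt and no reset: what is moved stays moved. The work goes in short steps, Python scripts to look and compute and a tool call to move; the robot and the scene stay as the last step left them, time stands still between calls to the robot, and variables do not carry over. Pictures are saved under pics/ and viewed, and the job is handed in when it is done.

Besides the shell and the picture viewer there is one more tool, called after ">>>" in YAML: its name, and indented under it one key for each argument. send_rows: Moves the arm, as the interface text tells. Its arguments: {"type":"object","properties":{"linear":{"type":"array","items":{"type":"array","items":{"type":"number"}}},"rotation":{"type":"array","items":{"type":"array","items":{"type":"number"}}},"jaw":{"type":"number"},"force":{"type":"number"}},"required":["linear","rotation"]}

```bash
mkdir -p pics
cat > h.py <<'E'
import numpy as np,cv2,json
from bench import arm,eyes,regions_of,pinpoint
from scipy.spatial.transform import Rotation as R
def q2m(q): return R.from_quat([q[1],q[2],q[3],q[0]]).as_matrix()
def ray(cal,uv):
    K=np.array(cal["camera_matrix"]);o=np.array(cal["orientation"])
    M=o if o.shape==(3,3) else q2m(o)
    return np.array(cal["eye"],float),M@np.linalg.inv(K)@np.array([uv[0],uv[1],1.])
def atz(cal,uv,z):
    e,d=ray(cal,uv); return e+d*(z-e[2])/d[2]
def proj(cal,P):
    K=np.array(cal["camera_matrix"]);o=np.array(cal["orientation"])
    M=o if o.shape==(3,3) else q2m(o)
    p=K@(M.T@(np.array(P,float)-np.array(cal["eye"])));return p[:2]/p[2]
E
python3 - <<'E'
from h import *
print(arm.observe())
for n in ["scene","side","wrist"]:
    c=eyes.get_calibration(n);print(n,c)
    cv2.imwrite(f"pics/{n}0.png",eyes.snapshot(n))
    if n=="wrist":continue
    for t in ["bay_a","module_a","module_a_front","gate_a_hinge","gate_a_tip","spare_cell","screwdriver","nut_tray"]:
        z={"module_a_front":44,"gate_a_hinge":45,"gate_a_tip":45,"module_a":8}.get(t,0)
        for d in pinpoint(n,t)[:3]: print(n,t,round(d["score"],2),np.round(d["xy"]),np.round(atz(c,d["xy"],z)))
E
```

```text
{'time': 0.0, 'joints': array([ 9.57482524e-01,  2.07432365e-01,  1.54292557e+00, -1.07180888e-05,
        1.39351088e+00, -1.50515175e-01]), 'joint_velocities': array([ 6.41291211e-04,  5.79052794e-04,  1.38397167e-03,  2.46729537e-04,
        1.26877107e-03, -3.46487865e-05]), 'tau': array([-1.08798762e-03, -3.70869434e+01, -2.81419373e+01,  6.97275507e-02,
        3.59994569e-02, -1.43506709e-04]), 'ee_pos': array([256.26438307, 513.83841218, 204.29726995]), 'ee_rot': array([-4.19265763e-04,  2.29338690e-01,  9.73346018e-01, -1.05805001e-03]), 'force': array([ 0.32626527,  1.53261448, -0.22689812]), 'torque': array([0.00330939, 0.04323471, 0.02960992]), 'grip_width': 94.02734570688395}
scene {'camera_matrix': array([[405.87599815,   0.        , 312.67091201],
       [  0.        , 405.87599815, 191.58913068],
       [  0.        ,   0.        ,   1.        ]]), 'eye': array([1310.68605949, -164.37635489,  773.37414905]), 'orientation': array([-0.2848513 ,  0.68876864,  0.61974835, -0.24570203])}
scene bay_a 0.76 [405. 201.] [623. 167.   0.]
scene bay_a 0.69 [277. 201.] [ 589. -165
[... 1168 characters left out ...]
5. 170.] [603. 164.   8.]
side module_a_front 0.9 [300. 246.] [ 520. -165.   44.]
side gate_a_hinge 0.82 [304. 221.] [556. -87.  45.]
side gate_a_tip 0.73 [253. 241.] [ 417. -111.   45.]
side gate_a_tip 0.39 [324. 246.] [ 575. -186.   45.]
side spare_cell 0.75 [352. 203.] [716. -23.   0.]
side screwdriver 0.59 [342. 332.] [ 544. -386.    0.]
side nut_tray 0.93 [312. 205.] [607.   9.   0.]
wrist {'camera_matrix': array([[349.65697586,   0.        , 319.19758701],
       [  0.        , 349.65697586, 200.62970728],
       [  0.        ,   0.        ,   1.        ]]), 'eye': array([192.40700817, 546.58869063, 383.89343785]), 'orientation': array([0.10704053, 0.84378911, 0.52174082, 0.06594527])}
```

View pics/scene0.png

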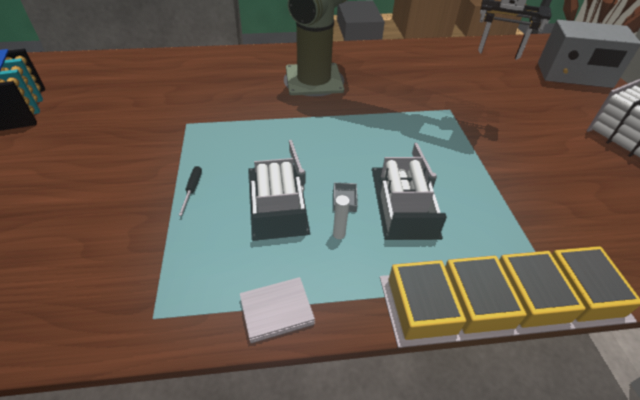

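View pics/side0.png

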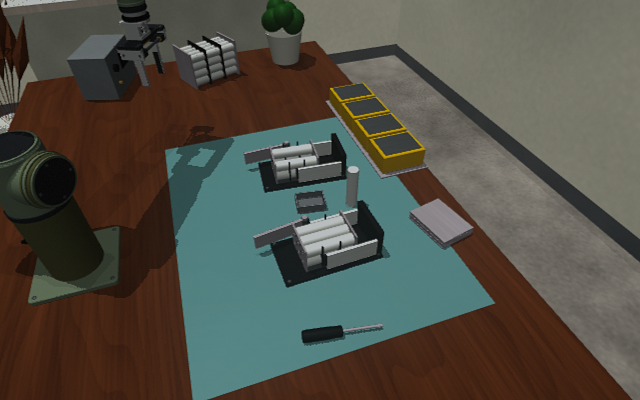

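View pics/wrist0.png

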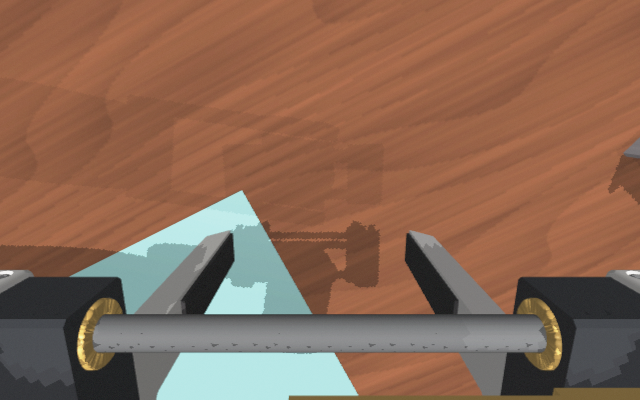

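The complete module (three white upper cells, no gap) is the scene-left one: about (277,195) in scene and (320,245) in side. The gapped one is at y≈+165. I'll move the wrist camera in front of bay A.

>>> send_rows:
  linear:
    - [-309,-252,-50]
    - [-309,-252,-50]
    - [-309,-252,-50]
    - [-309,-252,-50]
    - [-309,-252,-50]
    - [-309,-252,-50]
    - [-309,-252,-50]
    - [-309,-252,-50]
    - [-309,-252,-50]
    - [-309,-252,-50]
    - [-432,-543,-50]
    - [-432,-543,-50]
    - [-432,-543,-50]
    - [-432,-543,-50]
    - [-432,-543,-50]
    - [-432,-543,-50]
    - [-432,-543,-50]
    - [-432,-543,-50]
    - [-432,-543,-50]
    - [-432,-543,-50]
  rotation:
    - [0,0,-5]
    - [0,0,-10]
    - [0,0,-15]
    - [0,0,-20]
    - [0,0,-26]
    - [0,0,-26]
    - [0,0,-26]
    - [0,0,-26]
    - [0,0,-26]
    - [0,0,-26]
    - [0,0,-26]
    - [0,0,-26]
    - [0,0,-26]
    - [0,0,-26]
    - [0,0,-26]
    - [0,0,-26]
    - [0,0,-26]
    - [0,0,-26]
    - [0,0,-26]
    - [0,0,-26]
  jaw: 1

```text
time: 2.62
ee_pos: [400.6, -165.1, 255.4]
ee_rot: [-0.0, 0.006, 1.0, 0.0]
force: [0.9, 0.3, 0.0]
grip_width: 0.7
```

Run:
```python
from h import *
o=arm.observe();print(o["time"],o["ee_pos"],o["ee_rot"],o["joints"],o["grip_width"],o["force"])
n="wrist";c=eyes.get_calibration(n);print(c)
cv2.imwrite("pics/wrist1.png",eyes.snapshot(n))
for t in ["bay_a","module_a","module_a_front","gate_a_hinge","gate_a_tip"]:
        z={"module_a_front":44,"gate_a_hinge":45,"gate_a_tip":45,"module_a":8}.get(t,0)
        for d in pinpoint(n,t)[:3]: print(n,t,round(d["score"],2),np.round(d["xy"]),np.round(atz(c,d["xy"],z)))
```

```text
2.6167 [ 400.58734424 -165.10634624  255.40663188] [-5.16090620e-05  6.13893881e-03  9.99981086e-01  3.72106419e-04] [-5.91683533e-01 -1.43730764e-01  1.79869336e+00  5.65168587e-04
  1.48712739e+00 -2.15024928e+00] 0.6841080773155817 [0.87456744 0.2936617  0.00768968]
{'camera_matrix': array([[349.65697586,   0.        , 319.19758701],
       [  0.        , 349.65697586, 200.62970728],
       [  0.        ,   0.        ,   1.        ]]), 'eye': array([ 328.72820613, -164.39937308,  433.84249049]), 'orientation': array([0.08936104, 0.70596791, 0.69703172, 0.08815155])}
wrist module_a 0.87 [560. 315.] [604. 163.   8.]
wrist module_a 0.81 [324. 301.] [ 579. -162.    8.]
wrist gate_a_tip 0.95 [360. 191.] [ 418. -120.   45.]
wrist gate_a_tip 0.7 [321. 305.] [ 562. -165.   45.]
```

View pics/wrist1.png

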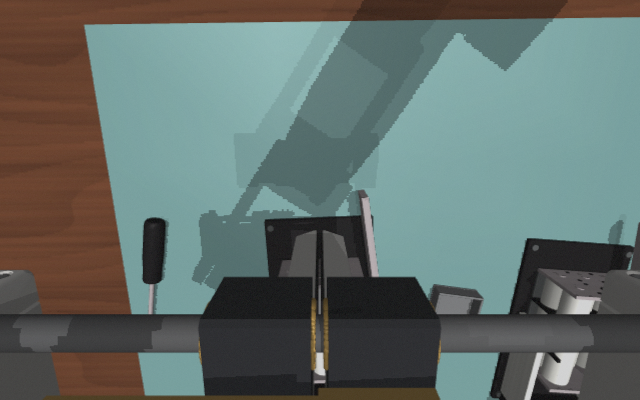

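The gripper hides the bay in the wrist view, with the plate's front-left corner at (265,221) and the gate tip at (362,192). I'll enlarge the fixed views.

Run:
```python
import cv2
a=cv2.imread("pics/scene0.png")[130:250,230:320];cv2.imwrite("pics/sc.png",cv2.resize(a,None,fx=5,fy=5,interpolation=cv2.INTER_CUBIC)[:600])
a=cv2.imread("pics/side0.png")[190:295,240:400];cv2.imwrite("pics/sd.png",cv2.resize(a,None,fx=5,fy=5,interpolation=cv2.INTER_CUBIC))
```

```text
(no output)
```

View pics/sc.png

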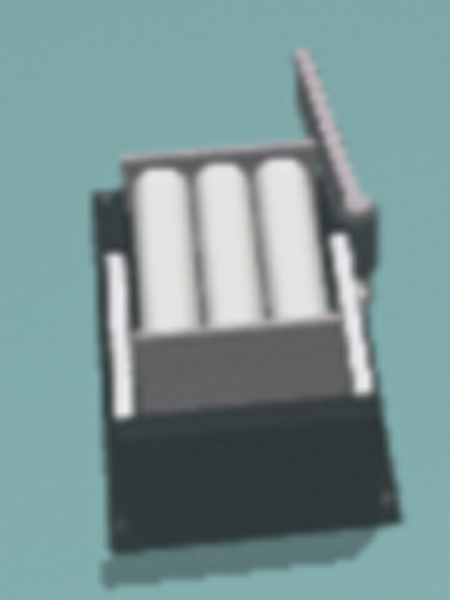

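View pics/sd.png

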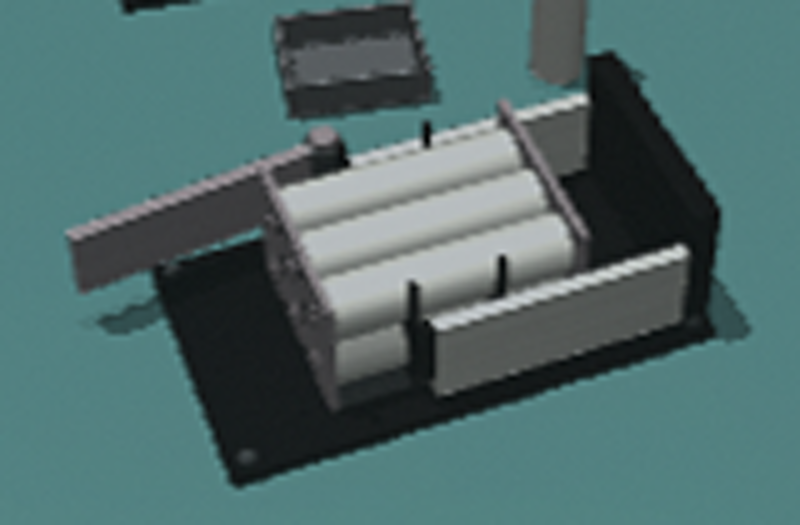

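```bash
cat > fit.py <<'E'
from h import *
from scipy.optimize import least_squares
S=eyes.get_calibration("scene");D=eyes.get_calibration("side")
s=lambda u,v:(S,(230+u/5,130+v/5)); d=lambda u,v:(D,(240+u/5,190+v/5))
# kind, local pt, obs ; b bay, m module front frame, g gate
F=[("b",(-20,-56.5,58),s(115,256)),("b",(-20,56.5,58),s(340,236)),("b",(110,-56.5,58),s(123,416)),("b",(110,56.5,58),s(362,392)),
("g",(0,-135,65),s(302,54)),("g",(0,0,70),s(357,205)),("m",(0,-50,80),s(122,160)),("m",(0,50,80),s(313,144)),
("b",(-125,-70,8),d(235,480)),("b",(125,-70,8),d(712,333)),("b",(-125,70,8),d(155,270)),("b",(-20,-60.5,58),d(435,328)),("b",(110,-60.5,58),d(688,250)),
("g",(0,0,70),d(325,132)),("g",(0,-135,65),d(70,237)),("m",(0,50,80),d(265,168)),("m",(0,-50,80),d(330,312)),("m",(0,-50,8),d(335,405))]
def rot(a,p): c,si=np.cos(a),np.sin(a); return np.array([c*p[0]-si*p[1],si*p[0]+c*p[1],p[2]])
def world(k,p,v):
    x,y,th,mx,my,g=v[:6]
    if k=="m": p=np.array(p)+[mx,my,0]
    if k=="g": p=rot(-g,p)+np.array([-30,68,0])
    return rot(th,p)+np.array([x,y,0])
def res(v): return np.concatenate([proj(c,world(k,p,v)+np.r_[0,0,0])-np.array(uv) for k,p,(c,uv) in F])
r=least_squares(res,[585,-167,0,-60,0,1.5],loss="soft_l1")
v=r.x;print(np.round(v,3),"yawdeg",np.degrees(v[2]))
for f,e in zip(F,res(v).reshape(-1,2)):print(f[0],f[1],np.round(e,1))
for n,k,p in [("front","m",(0,0,44)),("hinge","g",(0,0,45)),("tip","g",(0,-135,45)),("homefront","b",(-20,0,44))]:print(n,np.round(world(k,p,v),1))
E
python3 fit.py
```

```text
[ 5.86307e+02 -1.65537e+02  2.30000e-02 -6.63190e+01 -6.70000e-02
  1.44500e+00] yawdeg 1.3211515221694443
b (-20, -56.5, 58) [-0.2 -0.6]
b (-20, 56.5, 58) [-0.6 -0.3]
b (110, -56.5, 58) [0.  6.6]
b (110, 56.5, 58) [1.1 6.9]
g (0, -135, 65) [-0.5 -1.2]
g (0, 0, 70) [ 0.1 -0.6]
m (0, -50, 80) [-0.4 -0.4]
m (0, 50, 80) [ 0.3 -0.2]
b (-125, -70, 8) [-1.1 -0.3]
b (125, -70, 8) [ 1.3 -0.7]
b (-125, 70, 8) [-1.1 -1.1]
b (-20, -60.5, 58) [0.1 0.5]
b (110, -60.5, 58) [0.6 1.1]
g (0, 0, 70) [-0.3  0.3]
g (0, -135, 65) [ 0.  -0.5]
m (0, 50, 80) [-0.2 -1.2]
m (0, -50, 80) [ 0.3 -0.3]
m (0, -50, 8) [0.2 0.9]
front [ 520.  -167.1   44. ]
hinge [554.7 -98.2  45. ]
tip [ 421.2 -118.2   45. ]
homefront [ 566.3 -166.    44. ]
```

>>> send_rows:
  linear:
    - [-35,-1,40]
    - [-70,-2,80]
    - [-70,-2,115]
    - [-70,-2,150]
    - [-70,-2,185]
    - [-70,-2,210]
    - [-70,-2,225]
    - [-70,-2,225]
    - [-70,-2,225]
  rotation:
    - [0,0,-2]
    - [0,0,-2]
    - [0,0,-2]
    - [0,0,-2]
    - [0,0,-2]
    - [0,0,-2]
    - [0,0,-2]
    - [0,0,-2]
    - [0,0,-2]
  jaw: 1
  force: 30

```text
time: 3.67
ee_pos: [470.7, -164.4, 30.0]
ee_rot: [-0.001, -0.015, 1.0, 0.001]
force: [-0.5, -0.0, 0.1]
grip_width: 0.3
```

Run:
```python
from h import *
for n in ["scene","side"]:
    im=eyes.snapshot(n)
    a=im[110:250,220:330] if n=="scene" else im[150:295,220:400]
    cv2.imwrite(f"pics/{n}2.png",cv2.resize(a,None,fx=4,fy=4,interpolation=cv2.INTER_CUBIC))
```

```text
(no output)
```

View pics/side2.png

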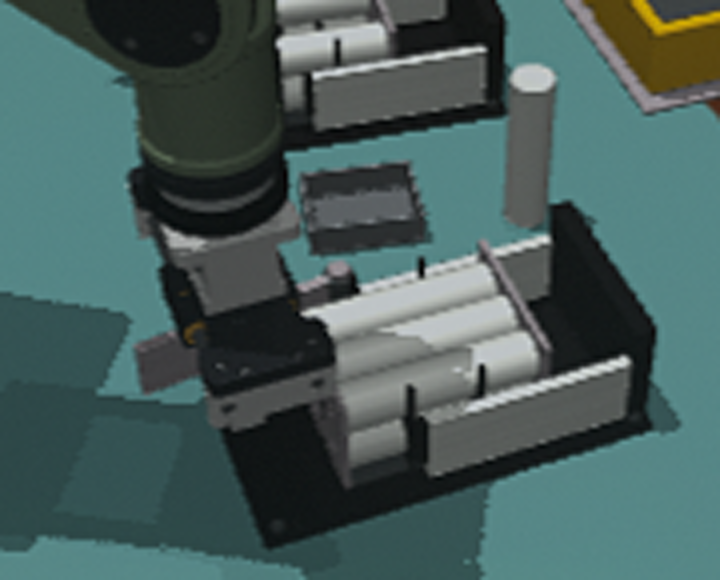

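Run:
```python
from h import *
o=arm.observe();print(o["time"],o["ee_pos"],o["ee_rot"],o["joint_velocities"],o["force"])
```

```text
3.7667 [ 472.6246892  -165.76041374   32.11658665] [ 1.46226224e-03 -1.45392818e-02  9.99892969e-01 -7.21804002e-04] [-5.32889378e-03 -1.64853704e-02 -1.02092255e-02  1.86181627e-03
 -2.22717237e-03 -4.99398062e-05] [-0.14896009  0.37603602  0.29923928]
```

>>> send_rows:
  linear:
    - [-12,-1,0]
    - [-24,-1,0]
    - [-32,-1,0]
    - [-37,-1,0]
    - [-41,-1,0]
    - [-45,-1,0]
    - [-49,-1,0]
    - [-53,-1,0]
    - [-57,-1,0]
    - [-61,-1,0]
    - [-65,-1,0]
    - [-68,-1,0]
    - [-71,-1,0]
    - [-74,-1,0]
    - [-76,-1,0]
    - [-78,-1,0]
  rotation:
    - [0,0,0]
    - [0,0,0]
    - [0,0,0]
    - [0,0,0]
    - [0,0,0]
    - [0,0,0]
    - [0,0,0]
    - [0,0,0]
    - [0,0,0]
    - [0,0,0]
    - [0,0,0]
    - [0,0,0]
    - [0,0,0]
    - [0,0,0]
    - [0,0,0]
    - [0,0,0]

```text
time: 5.1
ee_pos: [548.8, -164.4, 33.2]
ee_rot: [-0.001, -0.015, 1.0, -0.001]
force: [-6.8, 0.2, 4.3]
grip_width: 0.4
```

Run:
```python
from h import *
o=arm.observe();print(o["time"],o["ee_pos"],o["ee_rot"],o["force"])
for n in ["side"]:
    im=eyes.snapshot(n)
    a=im[110:250,220:330] if n=="scene" else im[150:295,220:400]
    cv2.imwrite(f"pics/{n}3.png",cv2.resize(a,None,fx=4,fy=4,interpolation=cv2.INTER_CUBIC))
o=arm.observe();print(o["time"],o["ee_pos"],o["ee_rot"],o["force"])
```

```text
5.1 [ 548.78579533 -164.44099164   33.15453389] [-5.90871538e-04 -1.48683679e-02  9.99889049e-01 -6.87578049e-04] [-6.83108583  0.21217103  4.2848485 ]
5.15 [ 549.46401963 -164.49669816   33.16083927] [ 5.69460031e-05 -1.48037106e-02  9.99890137e-01 -7.48944299e-04] [-6.3345718   0.3213173   5.26880102]
```

View pics/side3.png

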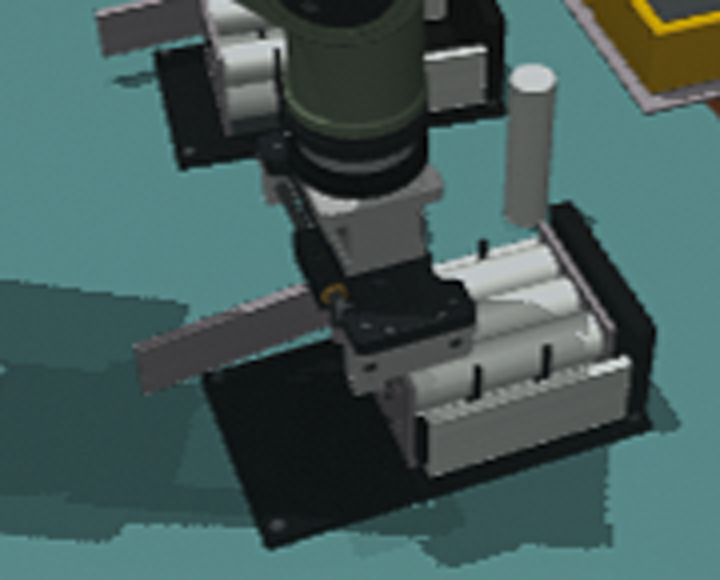

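The module is almost home, with its back plate just short of the wall and the gate unmoved. I'll push on gently until the force rises.

>>> send_rows:
  linear:
    - [-2,0,0]
    - [-4,0,0]
    - [-5,0,0]
    - [-6,0,0]
    - [-7,0,0]
    - [-8,0,0]
  rotation:
    - [0,0,0]
    - [0,0,0]
    - [0,0,0]
    - [0,0,0]
    - [0,0,0]
    - [0,0,0]

```text
time: 5.65
ee_pos: [556.4, -164.2, 33.1]
ee_rot: [-0.001, -0.015, 1.0, -0.001]
force: [-9.4, -1.1, 5.7]
grip_width: 0.7
```

>>> send_rows:
  linear:
    - [-1,0,0]
    - [-2,0,0]
    - [-3,0,0]
    - [-4,0,0]
  rotation:
    - [0,0,0]
    - [0,0,0]
    - [0,0,0]
    - [0,0,0]

```text
time: 5.98
ee_pos: [556.0, -164.1, 33.2]
ee_rot: [-0.006, -0.015, 1.0, -0.0]
force: [-18.3, -0.7, 13.3]
grip_width: 0.2
```

>>> send_rows:
  linear:
    - [-3,0,0]
    - [-5,0,0]
    - [-5,0,0]
    - [-5,0,0]
  rotation:
    - [0,0,0]
    - [0,0,0]
    - [0,0,0]
    - [0,0,0]

```text
time: 6.32
ee_pos: [555.5, -164.1, 33.3]
ee_rot: [-0.013, -0.016, 1.0, 0.0]
force: [-19.4, -1.1, 14.4]
grip_width: 0.2
```

Run:
```python
from h import *
for n in ["scene","side"]:
    im=eyes.snapshot(n)
    a=im[110:250,220:330] if n=="scene" else im[150:295,220:400]
    cv2.imwrite(f"pics/{n}4.png",cv2.resize(a,None,fx=4,fy=4,interpolation=cv2.INTER_CUBIC))
o=arm.observe();print(o["time"],o["ee_pos"],o["ee_rot"],o["force"])
```

```text
6.4167 [ 555.50303553 -164.12460487   33.3410964 ] [-1.25358335e-02 -1.58068829e-02  9.99796469e-01  1.29359436e-04] [-18.91249788  -0.82465508  13.59722961]
```

View pics/side4.png

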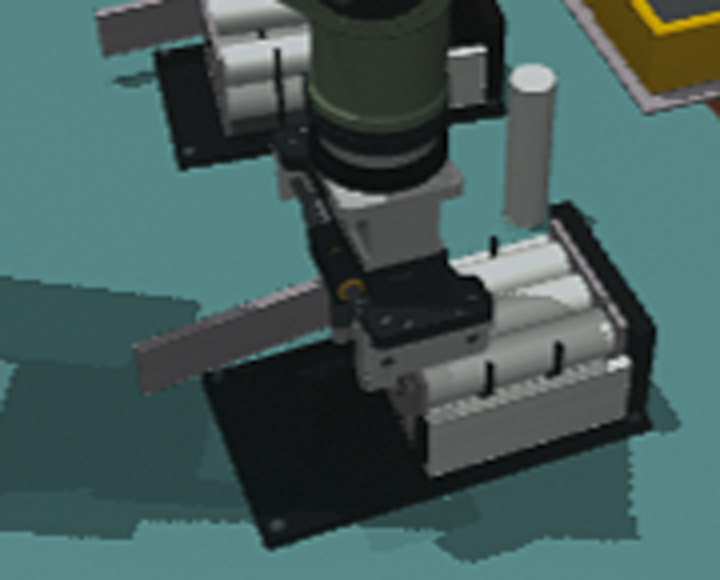

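View pics/scene4.png

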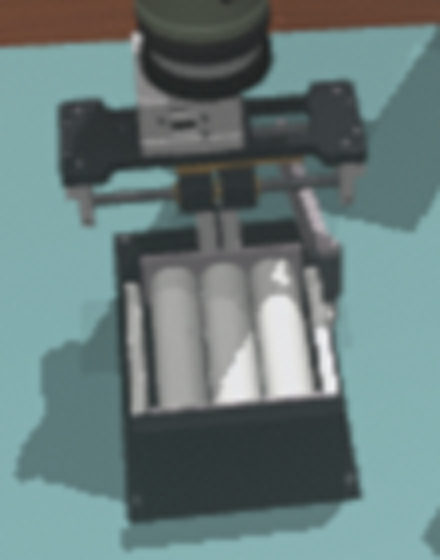

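>>> send_rows:
  linear:
    - [10,0,0]
    - [25,0,0]
    - [50,0,0]
    - [80,0,0]
    - [110,0,0]
    - [110,0,-30]
    - [110,0,-65]
    - [110,0,-95]
    - [110,0,-95]
    - [110,0,-95]
  rotation:
    - [0,0,0]
    - [0,0,0]
    - [0,0,0]
    - [0,0,0]
    - [0,0,0]
    - [0,0,0]
    - [0,0,0]
    - [0,0,0]
    - [0,0,0]
    - [0,0,0]

```text
time: 7.25
ee_pos: [451.4, -169.1, 134.2]
ee_rot: [-0.008, -0.016, 1.0, -0.002]
force: [-0.0, 0.6, -0.9]
grip_width: 0.7
```

Run:
```python
from h import *
ims={}
for n in ["scene","side"]:
    im=eyes.snapshot(n);c=eyes.get_calibration(n)
    a=im[130:250,230:320] if n=="scene" else im[190:295,240:400]
    x0,y0=(230,130) if n=="scene" else (240,190)
    b=cv2.resize(a,None,fx=5,fy=5,interpolation=cv2.INTER_CUBIC)
    cv2.imwrite(f"pics/{n}5.png",b)
    v=np.array([586.3,-165.5,.023])
    for p in [(-20,-50,80),(-20,50,80),(-20,-50,8),(110,-50,80),(110,50,80),(-25,-50,80)]:
        ct,st=np.cos(.023),np.sin(.023)
        w=[586.3+ct*p[0]-st*p[1],-165.5+st*p[0]+ct*p[1],p[2]]
        print(n,p,np.round((proj(c,w)-[x0,y0])*5))
o=arm.observe();print(o["time"],o["ee_pos"],o["ee_rot"],o["force"])
```

```text
scene (-20, -50, 80) [123. 220.]
scene (-20, 50, 80) [324. 204.]
scene (-20, -50, 8) [135. 320.]
scene (110, -50, 80) [133. 416.]
scene (110, 50, 80) [353. 396.]
scene (-25, -50, 80) [123. 213.]
side (-20, -50, 80) [427. 283.]
side (-20, 50, 80) [354. 138.]
side (-20, -50, 8) [427. 382.]
side (110, -50, 80) [685. 208.]
side (110, 50, 80) [597.  73.]
side (-25, -50, 80) [417. 286.]
7.35 [ 448.4221743  -167.49796448  130.81432031] [-1.20042447e-02 -1.58680205e-02  9.99802028e-01  9.79160668e-05] [-0.47031467  0.10333946  0.44721315]
```

View pics/side5.png

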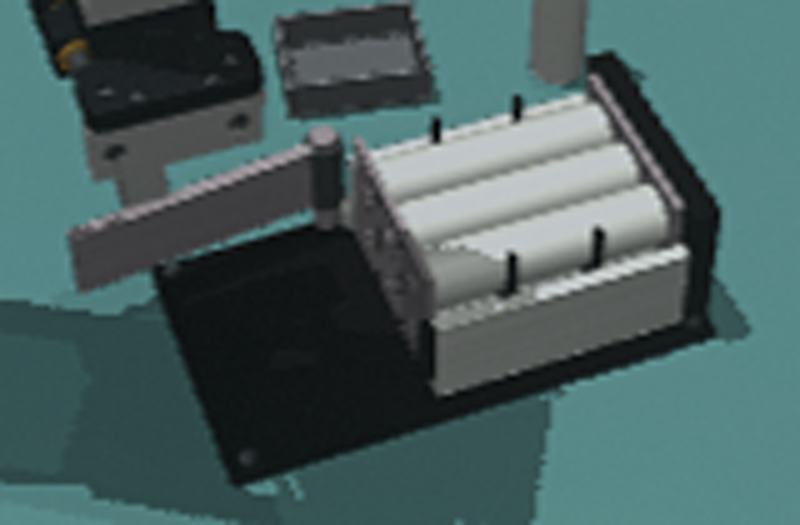

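View pics/scene5.png

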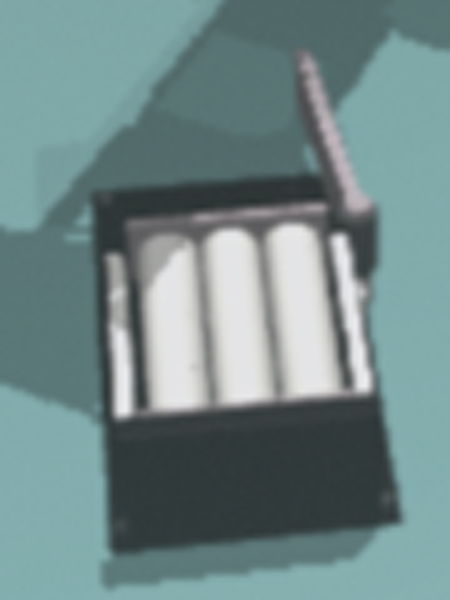

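Module A is home: the front-top corners lie at (433,283)/(357,140) in side and (128,221)/(324,205) in scene, within about 1 mm of prediction. The gate hasn't moved. Next I'll work out the gate arc.

```bash
cat > rows.py <<'E'
from h import *
def rows(P,yawdeg=181.3,o=None):
    o=o or arm.observe();M=q2m(o["ee_rot"])
    a=np.radians(yawdeg);x=np.array([np.cos(a),np.sin(a),0]);z=np.array([0,0,-1.]);T=np.c_[x,np.cross(z,x),z]
    rv=np.degrees(R.from_matrix(M.T@T).as_rotvec())
    L=[(M.T@(np.array(p)-o["ee_pos"])).round(0).astype(int).tolist() for p in P]
    print("from",o["ee_pos"].round(1),"rot",rv.round(1));print(L)
def gtcp(g,r=105,z=40,press=0):
    c,s=np.cos(-g),np.sin(-g); p=np.array([-4+press,-r]); q=np.array([c*p[0]-s*p[1],s*p[0]+c*p[1]])+[-30,68]-np.array([8,-12.5])
    th=.023; return [586.3+np.cos(th)*q[0]-np.sin(th)*q[1],-165.5+np.sin(th)*q[0]+np.cos(th)*q[1],z]
E
python3 - <<'E'
from rows import *
s=np.array(gtcp(1.445));print(s,gtcp(0))
rows([s+[0,30,90],s+[0,30,0]])
E
```

```text
[442.02594751 -97.50543937  40.        ] [np.float64(544.8745588296842), np.float64(-190.9594348689187), 40]
from [ 448.4 -167.5  130.8] rot [ 0.  -1.4  0.5]
[[3, 100, 1], [1, 100, 91]]
```

>>> send_rows:
  linear:
    - [3,35,0]
    - [3,70,0]
    - [3,100,0]
    - [3,100,0]
    - [2,100,30]
    - [2,100,60]
    - [1,100,85]
    - [1,100,91]
    - [1,100,91]
  rotation:
    - [0,-1.4,0.5]
    - [0,-1.4,0.5]
    - [0,-1.4,0.5]
    - [0,-1.4,0.5]
    - [0,-1.4,0.5]
    - [0,-1.4,0.5]
    - [0,-1.4,0.5]
    - [0,-1.4,0.5]
    - [0,-1.4,0.5]

```text
time: 8.1
ee_pos: [439.2, -66.9, 36.9]
ee_rot: [-0.003, -0.011, 1.0, 0.002]
force: [-0.4, -0.9, 0.0]
grip_width: 0.6
```

Run:
```python
from rows import *
im=eyes.snapshot("scene");im2=eyes.snapshot("side")
cv2.imwrite("pics/g1.png",np.hstack([cv2.resize(im[100:250,230:330],(400,600)),cv2.resize(im2[160:310,230:330],(400,600))]))
rows([gtcp(g,press=2) for g in np.linspace(1.445,0.9,8)])
```

```text
from [442.4 -68.   40. ] rot [ 0.  0. -0.]
[[1, -31, 0], [0, -40, 0], [-2, -48, 0], [-5, -55, 0], [-8, -63, 0], [-11, -70, 0], [-15, -77, 0], [-20, -84, 0]]
```

View pics/g1.png

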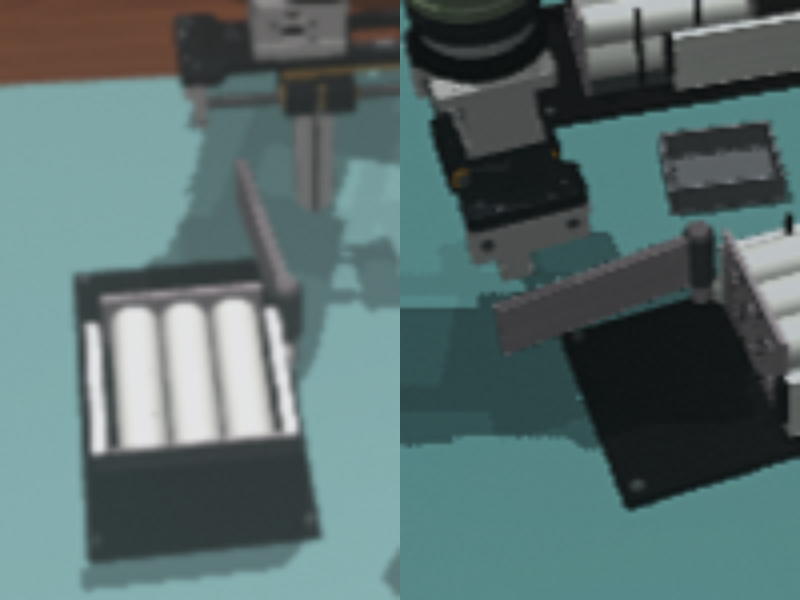

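The fingers are down on the outer (+y) side of the gate, clear of it. Time to start the swing.

>>> send_rows:
  linear:
    - [1,-15,0]
    - [1,-31,0]
    - [0,-40,0]
    - [-2,-48,0]
    - [-5,-55,0]
    - [-8,-63,0]
    - [-11,-70,0]
    - [-15,-77,0]
    - [-20,-84,0]
  rotation:
    - [0,0,0]
    - [0,0,0]
    - [0,0,0]
    - [0,0,0]
    - [0,0,0]
    - [0,0,0]
    - [0,0,0]
    - [0,0,0]
    - [0,0,0]

```text
time: 8.95
ee_pos: [464.5, -151.9, 39.9]
ee_rot: [-0.0, -0.011, 1.0, 0.0]
force: [-0.2, 1.2, 0.1]
grip_width: 0.9
```

Run:
```python
from rows import *
im=eyes.snapshot("scene");im2=eyes.snapshot("side")
cv2.imwrite("pics/g2.png",np.hstack([cv2.resize(im[100:250,230:330],(400,600)),cv2.resize(im2[160:310,230:330],(400,600))]))
rows([gtcp(g,press=2) for g in np.linspace(0.9,0,13)])
```

```text
from [ 465.5 -152.9   40.2] rot [-0.   0.1 -0. ]
[[1, 1, 0], [-4, -5, 0], [-9, -10, 0], [-15, -16, 0], [-22, -20, 0], [-28, -25, 0], [-35, -29, 0], [-42, -32, 0], [-50, -35, 0], [-57, -37, 0], [-65, -38, 0], [-73, -39, 0], [-80, -40, 0]]
```

View pics/g2.png

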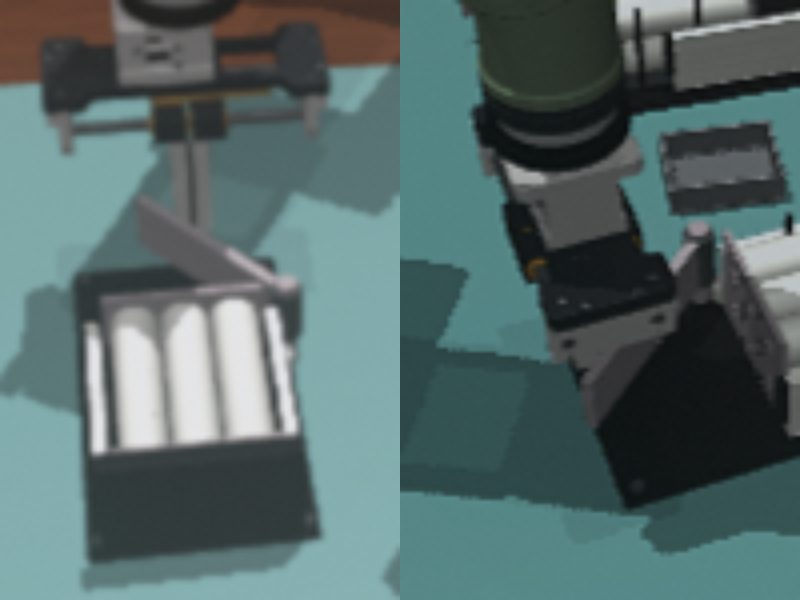

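The gate is following, now about half shut. I'll continue the arc.

>>> send_rows:
  linear:
    - [-4,-5,0]
    - [-9,-10,0]
    - [-15,-16,0]
    - [-22,-20,0]
    - [-28,-25,0]
    - [-35,-29,0]
    - [-42,-32,0]
    - [-50,-35,0]
    - [-57,-37,0]
    - [-65,-38,0]
    - [-70,-39,0]
    - [-75,-40,0]
    - [-78,-40,0]
    - [-80,-40,0]
    - [-80,-40,0]
  rotation:
    - [0,0,0]
    - [0,0,0]
    - [0,0,0]
    - [0,0,0]
    - [0,0,0]
    - [0,0,0]
    - [0,0,0]
    - [0,0,0]
    - [0,0,0]
    - [0,0,0]
    - [0,0,0]
    - [0,0,0]
    - [0,0,0]
    - [0,0,0]
    - [0,0,0]

```text
time: 10.3
ee_pos: [543.3, -191.3, 40.3]
ee_rot: [-0.003, -0.012, 1.0, -0.0]
force: [-9.2, -1.6, 8.2]
grip_width: 0.3
```

>>> send_rows:
  linear:
    - [-2,0,0]
    - [-3,0,0]
    - [-3,0,0]
    - [-3,0,0]
  rotation:
    - [0,0,0]
    - [0,0,0]
    - [0,0,0]
    - [0,0,0]

```text
time: 10.63
ee_pos: [543.2, -191.3, 40.3]
ee_rot: [-0.007, -0.012, 1.0, -0.0]
force: [-9.6, -1.1, 6.6]
grip_width: 0.3
```

>>> send_rows:
  linear:
    - [10,0,0]
    - [30,0,0]
    - [60,0,0]
    - [95,0,0]
    - [95,0,-40]
    - [95,0,-80]
    - [95,0,-120]
    - [95,0,-150]
    - [95,0,-150]
    - [95,0,-150]
  rotation:
    - [0,0,0]
    - [0,0,0]
    - [0,0,0]
    - [0,0,0]
    - [0,0,0]
    - [0,0,0]
    - [0,0,0]
    - [0,0,0]
    - [0,0,0]
    - [0,0,0]

```text
time: 11.47
ee_pos: [452.1, -194.6, 194.3]
ee_rot: [-0.004, -0.012, 1.0, -0.002]
force: [-0.3, -0.3, -0.1]
grip_width: 0.4
```

Run:
```python
from rows import *
im=eyes.snapshot("scene");im2=eyes.snapshot("side")
cv2.imwrite("pics/g3.png",np.hstack([cv2.resize(im[130:255,230:310],(384,600),interpolation=2),cv2.resize(im2[190:315,270:355],(408,600),interpolation=2)]))
cv2.imwrite("pics/full_end.png",im2)
for n,x0,y0 in [("scene",230,130),("side",270,190)]:
    c=eyes.get_calibration(n)
    for g in (0,.08):
        q=np.array([-135*np.sin(g),-135*np.cos(g)])+[-30,68]
        th=.023;w=[586.3+q[0]-th*q[1],-165.5+th*q[0]+q[1],65]
        print(n,g,((proj(c,w)-[x0,y0])*4.8+[0 if n=="scene" else 384,0]).round())
    for p in [(-20,-50,80),(-20,50,80)]:
        w=[586.3+p[0]-th*p[1],-165.5+th*p[0]+p[1],p[2]]
        print(n,p,((proj(c,w)-[x0,y0])*4.8+[0 if n=="scene" else 384,0]).round())
o=arm.observe();print(o["time"],o["ee_pos"],o["force"])
```

```text
scene 0 [ 87. 222.]
scene 0.08 [ 88. 208.]
scene (-20, -50, 80) [118. 211.]
scene (-20, 50, 80) [311. 196.]
side 0 [643. 324.]
side 0.08 [622. 329.]
side (-20, -50, 80) [650. 271.]
side (-20, 50, 80) [580. 132.]
11.5667 [ 449.62275623 -193.04733368  190.53469726] [-0.07290721  0.01687939  0.58335346]
```

View pics/g3.png

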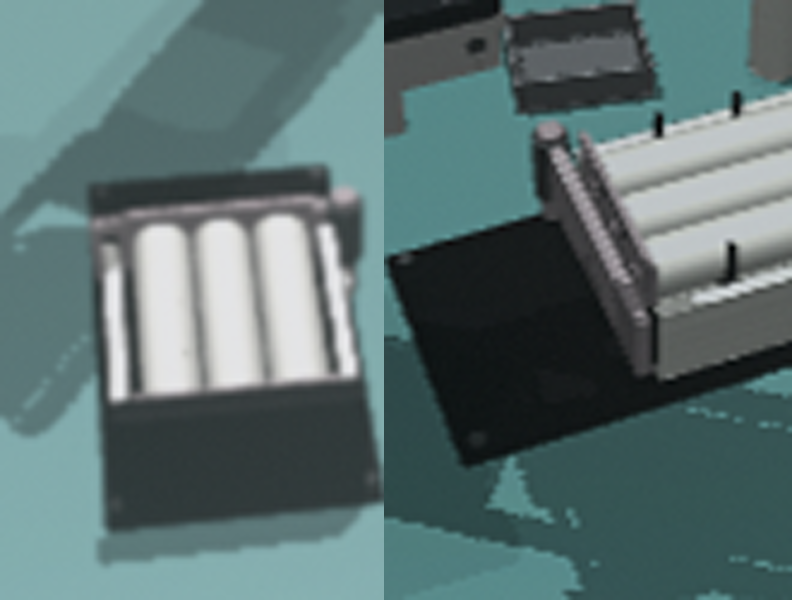

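View pics/full_end.png

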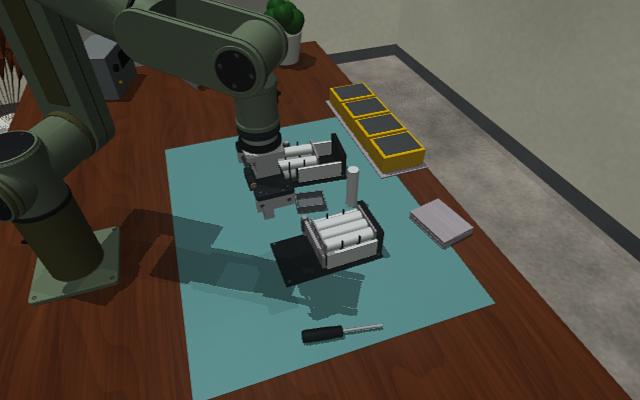

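The gate is shut: its tip shows at about (643,318) in the side crop, against a predicted (643,324) for 0 rad and (622,329) for 0.08 rad. The module is still home, the other things haven't moved and the arm is clear. I'm handing in.

```bash
python3 -c "
from bench import arm
print(arm.hand_in())"
```

```text
the job is handed in; nothing more can be done
None
```

I pushed the complete module (the bay at y ≈ -165) fully home, then swung its gate shut from the outside. The arm is backed off and touching nothing, and I handed the job in at about 11.6 s of the 48 s.

**Module:** the push stalled against the back wall at about 19 N. In the images taken after the fingers backed off, the front plate's top corners were within about 1–2 mm of where they should be when fully home.

**Gate:** the swing stopped hard at about 10 N. In the side view the gate tip matches 0 rad to within about a pixel and is clearly distinct from 0.08 rad.

**Everything else:** the spare cell, screwdriver and tray look unmoved in the last side view. So does the part of the incomplete module that shows. That module's gate was hidden behind the arm in that picture; I never went near it after the first move, and it was still open when last seen during the module push. I only looked at these by eye and did not measure them.

**Disagreements:** TCP readings scattered by 2–3 mm between calls, and the tool tilted about 1.4° under the final push. Neither affected the result.

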